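# Fetch the dropped casting dam from behind the splash guard and close the gel tray

## Robot

A 6-joint arm with a two-finger parallel gripper is mounted at the origin on the work surface. World frame = base frame: x ahead of the robot, y to its left, z up, the work surface at z = 0. Lengths are in m, angles in rad, forces in N, time in s.
With the tool pointing down it reaches from about 0.325 to 0.9 m from the base axis. Payload 6.1 kg.
Tool frame: the origin (TCP) lies between the finger pads; the fingertips stand env.finger_overhang ahead of it and the grasp point (between the pads) lies 6 mm ahead of it (env.finger_overhang is the distance from the TCP to the fingertips, in m); x points along the fingers, y is the direction in which the jaws open and shut, and the axes are right-handed (so a half turn about x gives the same grasp; the last joint's range is limited). The gripper opens to 85 mm and grips with 20 to 120 N. Pads are 22 mm wide; open, the fingers measure 114 mm over their backs; the gripper's body (76 mm by 85 mm) begins 54 mm behind the grasp point. The pads swing forward as they close: fully open they stand 13 mm farther back than shut.
Start: joints at [-1.326, 0.22, 1.526, -0, 1.395, -0.126], TCP at [0.226, -0.583, 0.256] pointing down, gripper open.
Joint ranges: [-2.98, 2.98], [-0.91, 2.08], [0.09, 2.57], [-1.24, 4.39], [0.2, 2.65], [-2.68, 2.68]. Speed limits (rad/s): [2.57, 2.57, 3.01, 3.14, 3.14, 3.14].

## Interface

Orientations are given as a unit quaternion [w, x, y, z].
In Python, from workcell import get_state, cams, hand_in, env gives the robot as it stands. The module is installed in compiled form; this text tells all that it offers.
- The arm moves only by the tool arm_command, never from a script. Its arguments are lists of equal length, an entry for each row: "delta_rot": the turn, a rotation vector about the tool's x, y, z scaled (see below), a list of three; "translation": the shift along the tool's x, y, z scaled (see below), a list of three; "jaw": the opening, from 0 (shut) to 1 (fully open). In form: {"delta_rot": [[ax, ay, az], ...], "translation": [[dx, dy, dz], ...], "jaw": [jaw, ...]}. A call has 1 to 12 rows; each row shifts and turns the commanded pose from where the row before left it, along the tool's axes as they then stand; what a row does not reach is not made up. The controller multiplies each number of a shift by 30 mm and each number of a turn by pi/2 rad. A row lasts 1/8 s, in which the tool goes at most 62.5 mm and 10.7 degrees, less where a joint would pass 70% of its speed; a pose out of reach is approached as far as the arm can. A call with a number of a shift or a turn outside -1 to 1 is refused whole. A call with a gripper value outside its range is refused whole. The fingers move at their own pace and stop on an object; "force" is the grip in N (left out, the last holds). Time passes only in rows, so rows that do not move let the fingers close. It gives the time, the measured TCP pose, the force and the opening at its end, in the units of the state.
- get_state(): the state, without advancing time (a new reading comes with each control period).
- cams.read_camera(name): name is "side" or "top"; returns a dict with "frame" (420x560x3 uint8, red, green, blue), "mtx" (3x3 intrinsics, pixels), "pose" (4x4, takes a point from camera to world coordinates). Camera axes: x right, y up, looking along -z (the intrinsics and any distortion apply to the point x, -y, -z); pixel columns grow to the right and rows downward; lengths in m; the calibration is good to about 2 mm. A picture is of the moment at which its call begins. There is no depth.
- hand_in(): hands the job in, once; it reports no verdict.
The state is a dict: "t": time; "joint_positions": joint angles; "qvel": joint speeds; "tau": joint torques, N m; "position": TCP position; "tool_rot": TCP orientation; "contact_force": force on the tool from outside, world axes, zero at the start; "ft_torque": the same for the moment, N m; "opening": opening from 0.0 (shut) to 1.0 (fully open).
Only numpy, scipy, OpenCV 4.12 (cv2) and the standard library are available. Lean on these libraries where they do the work, as an engineer would, in place of code of your own. Each camera call takes 0.05 s, during which the arm holds its last target. There are 200 camera calls.

## Task

One of the two blue end dams of the gel casting tray has slipped in behind the fixed splash guard, out of the hand's reach: take the tray hook off its wire rest, reach it in under the guard's front panel and, with the hook alone, draw the dam out until it stands well clear in front of the guard (a hand's width). Lay the hook back in its rest the way it lay, then stand the dam on the levelling stand, centred and flush against the open end of the casting tray, so that both ends of the tray are closed. Do not strike the guard, and leave everything else on the bench where it is.

Things in the scene. Friction and masses are not known exactly. Their poses are not given: they have to be found in the camera images.
- hook: Tray hook: black handle 110 x 20 wide x 24 high, 6 mm steel rod ahead of it, forked at the far end into two 5 mm tines bent straight down. Origin: handle centre, on the rod's axis; x along the rod to the tines, z up. Rod axis at z = 0; fork from x = 258 to x = 285, y = +-22, where the tines go down to z = -45. About 180 g, centre of mass near x = 60.
- hook_grip (a point): Good place to grip the hook: inside the handle, 25 mm ahead of its centre (x = 25 in the hook's frame), at mid-height; grip across the 20 mm width, from above. The rest leaves both sides of the handle free here.
- hook_tip (a point): Midway between the ends of the two tines, at their lowest point (x = 285, y = 0, z = -45 in the hook's frame).
- rest: Fixed wire rest of the hook: base plate 240 x 76 x 8, flared saddle for the back of the handle (x = -42, 24 wide at its floor, cheeks 76 high), wire V for the rod (x = 150, 86 high). Origin: on the bench under the lying hook's origin, axes parallel to the hook's; the hook then lies 65 above it, tines 20 off the bench. Hook goes out and in straight from above.
- guard: Splash guard, fixed: clear hood 360 wide, 340 deep, 320 high, closed but for the gap below its front panel. Origin: on the bench under the middle of the panel's outer face; x points inwards behind the panel, y along it. Panel's lower edge (yellow trim, 2 mm proud) is 108 above the bench; gap 328 wide. A white vortex mixer stands inside from x = 170 inwards.
- dam: The dropped dam: blue aluminium bar 130 long x 20 thick x 25 high, white gasket strips on both long faces (faces alike), about 170 g (varies), standing upright on the bench behind the guard, its length roughly along the front panel. Origin: centre of its underside; y along its length, x across its thickness, z up.
- dam2: The second, identical end dam, loose, already standing flush against the other (closed) end of the tray. Origin and axes as for the dropped dam.
- stand: Casting stand, fixed: grey platform 215 (x) x 170 (y), top 35 above the bench; on it, fixed, the clear tray with red-edged side walls, 120 long (x) x 110 wide (y) outside, floor 5 thick, side walls 5 thick and 30 high, no end walls. Origin: on the bench under the tray's centre; x along the tray from open end to closed end.
- open_end (a point): Middle of the tray's open end edge (x = -60 in the stand's frame), at the platform's top surface; axes as the stand's. A dam flush against this end has its origin 10 mm from this point on the -x side, its length along y.
- closed_end (a point): Middle of the tray's other end edge (x = +60), at the platform's top surface; axes as the stand's. The second dam's origin is 10 mm from it on the +x side.
- comb: Bystander: red plastic gel comb lying flat, 130 x 45, up to 10 high; origin on the bench near its middle.
- tube_rack: Bystander: green microtube rack 62 x 110 x 40; origin under its centre.
- bottle: Bystander: reagent bottle, 54 diameter, 130 high, under the guard beside the mixer; origin under its centre.
- beaker: Bystander: glass beaker, 66 diameter, 85 high; origin under its centre.
- jar: Bystander: amber jar, 60 diameter, 85 high, under the guard; origin under its centre.
Mind the look-alikes: they are no part of the job. What is shaped like the dam2 but orange or pink is not meant.

How it is judged:
By the outcome, as a careful person would: the job done as asked, in the order asked, and still so for the second after the job is handed in, with the robot touching nothing.
It also fails if it takes over 72 s, if anything falls off the work surface, if the arm or the gripper's body presses on something with over 40 N, if the wrist force passes 120 N, or if a joint passes its speed limit or range.

## Working session

There is one attempt and no reset: what is moved stays moved. The work goes in short steps, Python scripts to look and compute and a tool call to move; the robot and the scene stay as the last step left them, time stands still between calls to the robot, and variables do not carry over. Pictures are saved under pics/ and viewed, about 8 in all and at most 12, crops included, and the job is handed in when it is done.

Besides the shell and the picture viewer there is one more tool, called after ">>>" as a command line: name --argument value ..., lists and objects as JSON in quotes. arm_command: Moves the arm, as the interface text tells. Shifts and turns lie within -1 to 1; 1 stands for 30 mm of shift or pi/2 rad of turn. Its arguments: {"type":"object","properties":{"delta_rot":{"type":"array"},"translation":{"type":"array"},"jaw":{"type":"array"},"force":{"type":"number"}},"required":["delta_rot","translation","jaw"]}

```bash
mkdir -p pics; cat > h.py <<'E'
import numpy as np, cv2
from workcell import get_state, cams, hand_in, env
def shot(n,fn):
    d=cams.read_camera(n); cv2.imwrite('pics/'+fn+'.png',d['frame'][:,:,::-1]); np.savez('pics/'+fn+'.npz',**{k:np.array(v) for k,v in d.items()}); return d
def load(fn): return dict(np.load('pics/'+fn+'.npz'))
def ray(d,u,v):
    K=d['mtx'];T=d['pose']; c=np.linalg.inv(K)@[u,v,1]; r=T[:3,:3]@(c*[1,-1,-1]); return T[:3,3],r
def at(d,u,v,z):
    o,r=ray(d,u,v); return o+r*(z-o[2])/r[2]
def proj(d,p):
    T=d['pose']; c=T[:3,:3].T@(np.array(p)-T[:3,3]); q=d['mtx']@(c*[1,-1,-1]); return q[:2]/q[2]
E
python3 - <<'E'
from h import *
for n in('top','side'):
    d=shot(n,n+'0'); print(n,[k for k in d],d['mtx'].round(1).tolist(),d['pose'].round(3).tolist())
    cv2.imwrite('pics/%s0b.png'%n,cv2.resize(d['frame'][:,:,::-1],(800,600),interpolation=cv2.INTER_CUBIC))
print(get_state(),env.finger_overhang)
E
```

```text
top ['frame', 'mtx', 'pose'] [[410.6, 0.0, 282.3], [0.0, 410.6, 209.6], [0.0, 0.0, 1.0]] [[0.02, 0.985, -0.172, 0.243], [-1.0, 0.02, 0.001, 0.013], [0.005, 0.171, 0.985, 1.51], [0.0, 0.0, 0.0, 1.0]]
side ['frame', 'mtx', 'pose'] [[519.3, 0.0, 284.7], [0.0, 519.3, 213.7], [0.0, 0.0, 1.0]] [[0.982, 0.14, -0.125, 0.269], [-0.188, 0.687, -0.702, -1.295], [-0.012, 0.713, 0.701, 1.393], [0.0, 0.0, 0.0, 1.0]]
{'t': 0.1, 'joint_positions': array([-1.32606842e+00,  2.21167722e-01,  1.52748480e+00, -1.89159279e-05,
        1.39471269e+00, -1.26070207e-01]), 'qvel': array([-0.0013019 , -0.00075586, -0.00279273,  0.00052477,  0.00079913,
       -0.00132842]), 'tau': array([ 3.10574785e-05, -4.98244786e+01, -3.90546691e+01, -2.72514226e-04,
        5.69607029e-03, -4.77099789e-06]), 'position': array([ 0.22636082, -0.58203144,  0.25530223]), 'tool_rot': array([-0.12972309, -0.69494471, -0.1309735 ,  0.69503217]), 'contact_force': array([ 0.12776554,  0.2045254 , -0.02126262]), 'ft_torque': array([ 0.04946704, -0.02143014,  0.02988438]), 'opening': 0.9955121693962433} 0.025
```

View pics/top0b.png

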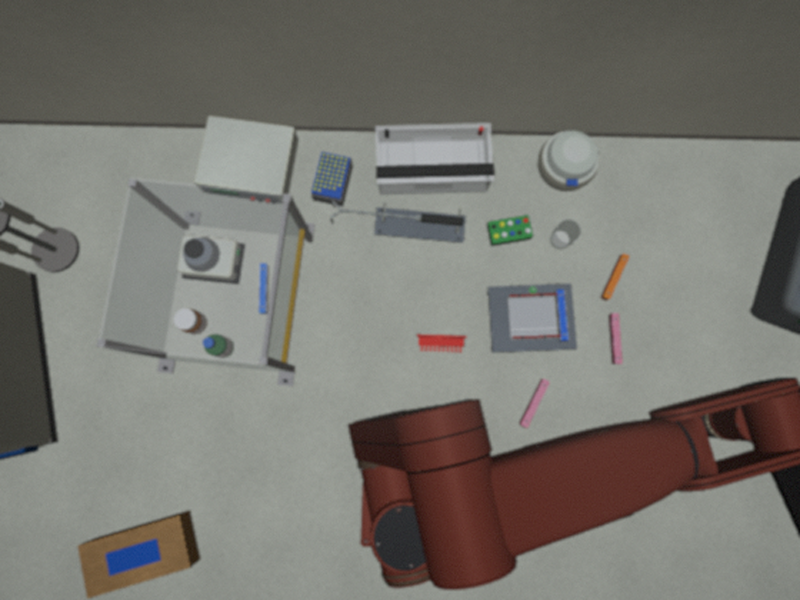

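View pics/side0b.png

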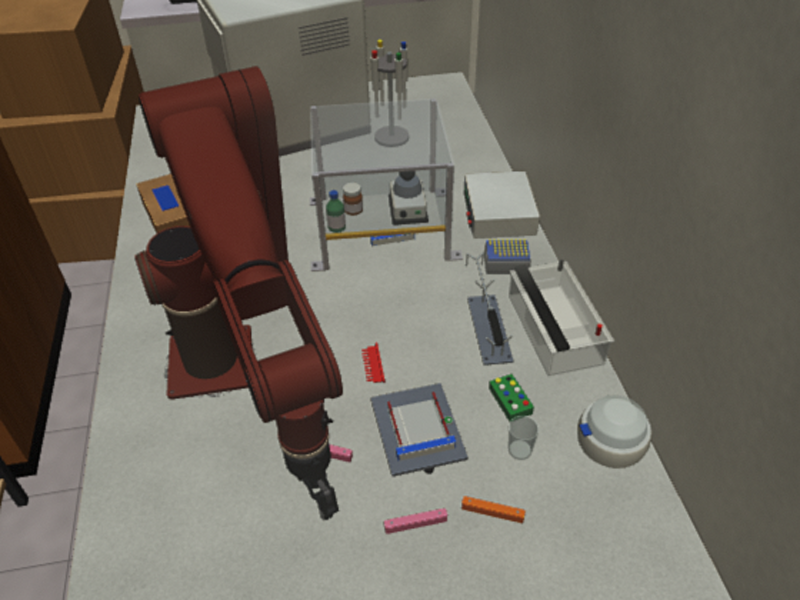

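Top view: the dam is at (263,288) in the guard, the hook at (440,218) with its tines at (335,213), the open end of the tray at left (508,317), and dam2 at (564,315). Look-alikes are orange (615,277), pink (616,338) and pink (534,403), all outside the guard. The only blue bar inside the guard is at (263,288), so I choose that one. Next I take close crops.

```bash
python3 - <<'E'
from h import *
t=load('top0')['frame'][:,:,::-1]; s=load('side0')['frame'][:,:,::-1]
def crop(im,x,y,w,h,k): return cv2.resize(im[y:y+h,x:x+w],None,fx=k,fy=k,interpolation=cv2.INTER_CUBIC)
# top: guard+hook (origin 170,130, x5 of 160x60) ; stand (335,190)
cv2.imwrite('pics/c1.png',np.vstack([crop(t,170,138,160,45,5),crop(t,170,183,160,75,5)]))
cv2.imwrite('pics/c2.png',np.hstack([crop(t,335,190,75,65,5.3),crop(s,310,160,60,100,3.45)[:344]]))
cv2.imwrite('pics/c3.png',np.hstack([crop(s,215,155,105,30,4),crop(s,315,165,60,100,4)[:120]]) if 0 else crop(s,210,150,160,115,5))
E
```

```text
(no output)
```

View pics/c1.png

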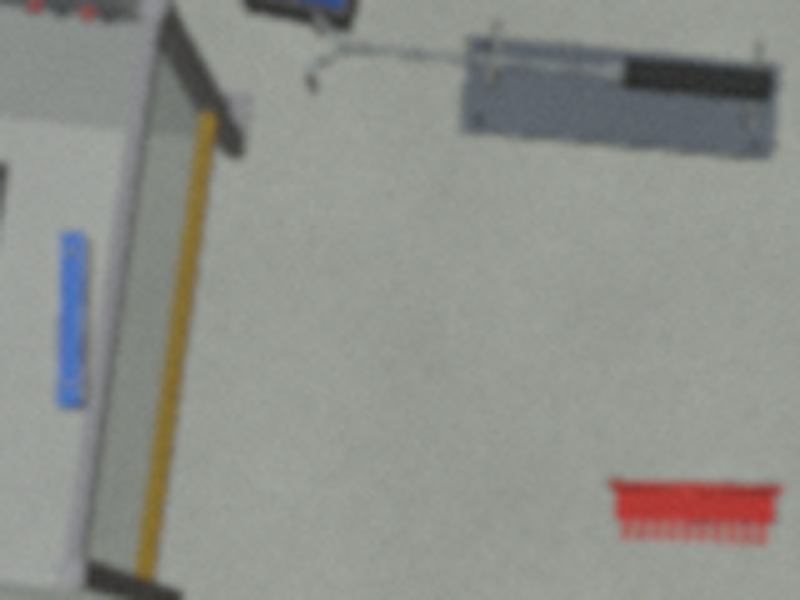

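View pics/c3.png

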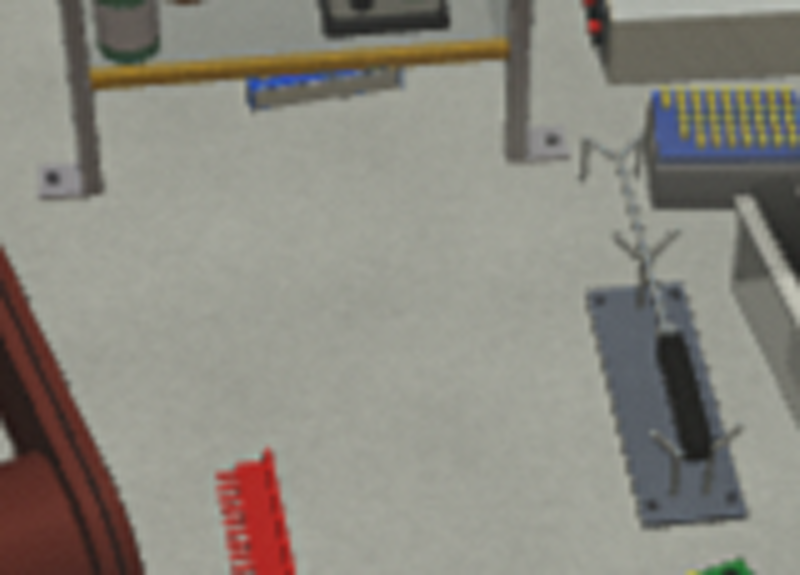

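View pics/c2.png

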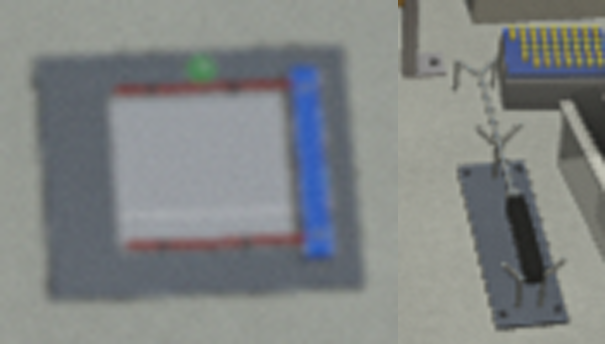

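c1 (top) shows the dam's top face at about (58–86, 233–407), the handle at (625–772, 60–97), the rest plate corners, and the yellow trim from (208,112) to (147,578). c3 (side) shows the dam's front lower edge from (252,108) to (403,84) under the trim. c2 shows the platform corners, and dam2 flush at the right end. Next I fit the poses.

```bash
cat >> h.py <<'E'
from scipy.optimize import least_squares
def fit(obs,x0):
    """obs: (d,local xyz,(u,v)); planar pose x,y,yaw"""
    def f(p):
        c,s=np.cos(p[2]),np.sin(p[2])
        return np.concatenate([proj(d,[p[0]+c*l[0]-s*l[1],p[1]+s*l[0]+c*l[1],l[2]])-uv for d,l,uv in obs])
    r=least_squares(f,x0); return r.x, np.abs(r.fun).reshape(-1,2).round(1).tolist()
def cp(o,k): return lambda u,v: ((np.array([u,v])+.5)/k-.5+o)
E
python3 - <<'E'
from h import *
T=load('top0');S=load('side0')
a=cp((170,138),5);b=cp((210,150),5);c=cp((335,190),5.3)
np.set_printoptions(precision=4,suppress=True)
# rest plate (centre offset unknown along x -> print corner coords)
for uv in [(468,38),(778,65),(772,158),(462,131)]: print('plateT',at(T,*a(*uv),.008))
for uv in [(588,290),(690,283),(745,516),(643,526)]: print('plateS',at(S,*b(*uv),.008))
H=[(T,(55,-10,77),a(625,88)),(T,(55,10,77),a(625,60)),(T,(-55,10,77),a(772,70)),(T,(-55,-10,77),a(772,97)),
   (T,(285,-22,20),a(312,88)),(S,(285,-22,20),b(584,180)),(S,(55,10,77),b(657,336)),(S,(55,-10,77),b(682,334)),(S,(-55,10,77),b(686,460)),(S,(-55,-10,77),b(712,455))]
# which y sign is which resolved by residual: x toward +y world, so y local = -x world
for sg in(1,-1):
    print('hook',*fit([(d,np.array([l[0],sg*l[1],l[2]])/1000,uv) for d,l,uv in H],[.55,.1,1.5]))
D=[(T,(10,-65,25),a(60,233)),(T,(-10,-65,25),a(85,233)),(T,(-10,65,25),a(82,405)),(T,(10,65,25),a(57,407)),
   (S,(-10,65,0),b(252,108)),(S,(-10,-65,0),b(403,84))]
for sg in(1,-1):
    print('dam',*fit([(d,np.array([l[0],sg*l[1],l[2]])/1000,uv) for d,l,uv in D],[.45,.45,1.5]))
G=[(T,(-2,-164,108),a(214,112)),(T,(-2,164,108),a(154,578)),(S,(-2,164,108),b(92,90)),(S,(-2,-164,108),b(508,57))]
for sg in(1,-1): print('guard',*fit([(d,np.array([l[0],sg*l[1],l[2]])/1000,uv) for d,l,uv in G],[.45,.35,1.5]))
P=[(T,(-107.5,-85,35),c(35,60)),(T,(107.5,-85,35),c(342,47)),(T,(107.5,85,35),c(362,288)),(T,(-107.5,85,35),c(52,298))]
R=[(T,(-60,-55,65),c(115,89)),(T,(60,-55,65),c(290,86)),(T,(60,55,65),c(302,240)),(T,(-60,55,65),c(125,246))]
for n,O in(('platform',P),('tray',R)):
  for sg in(1,-1): print(n,*fit([(d,np.array([l[0],sg*l[1],l[2]])/1000,uv) for d,l,uv in O],[.4,-.1,-1.5]))
O=[(T,(-10,-65,60),c(288,68)),(T,(10,-65,60),c(320,66)),(T,(10,65,60),c(333,255)),(T,(-10,65,60),c(305,258))]
print('dam2',*fit([(d,np.array([l[0],-l[1],l[2]])/1000,uv) for d,l,uv in O],[.4,-.2,-1.5]))
E
```

```text
plateT [0.7525 0.089  0.008 ]
plateT [ 0.7361 -0.1478  0.008 ]
plateT [ 0.6628 -0.1433  0.008 ]
plateT [0.679  0.0915 0.008 ]
plateS [0.6826 0.0935 0.008 ]
plateS [0.7615 0.0853 0.008 ]
plateS [ 0.7346 -0.1521  0.008 ]
plateS [ 0.6618 -0.1469  0.008 ]
hook [ 0.7012 -0.0854  1.611 ] [[0.2, 4.0], [0.4, 6.9], [1.3, 4.3], [1.1, 6.4], [1.3, 1.3], [1.5, 0.6], [2.7, 0.2], [2.4, 0.3], [1.0, 2.7], [1.4, 2.7]]
hook [ 0.7027 -0.0854  1.4848] [[0.1, 1.0], [0.7, 0.7], [1.4, 0.5], [0.9, 0.3], [1.1, 0.4], [0.1, 0.8], [5.0, 0.8], [5.5, 0.0], [5.1, 3.3], [5.8, 1.8]]
dam [0.5258 0.3755 1.616 ] [[0.6, 0.2], [0.2, 0.3], [0.1, 0.1], [0.6, 0.3], [0.3, 1.4], [0.2, 1.3]]
dam [ 0.5264  0.3727 -1.5326] [[5.7, 0.4], [4.7, 0.4], [4.9, 0.1], [5.6, 0.6], [1.0, 1.3], [1.1, 1.2]]
guard [0.4946 0.2768 1.4951] [[0.1, 0.6], [0.1, 0.1], [0.2, 0.2], [0.5, 0.0]]
guard [0.4943 0.2728 4.6367] [[0.1, 0.6], [0.1, 0.1], [0.2, 0.2], [0.5, 0.0]]
platform [ 0.464 -0.315 -1.639] [[0.3, 40.9], [1.5, 48.6], [0.5, 43.1], [0.6, 50.1]]
platform [ 0.4607 -0.315  -1.5128] [[0.3, 0.7], [0.2, 0.4], [0.6, 0.4], [0.5, 0.8]]
tray [ 0.4627 -0.3154 -1.8783] [[3.1, 23.0], [3.6, 34.5], [2.8, 23.7], [4.0, 35.4]]
tray [ 0.4614 -0.3153 -1.5227] [[0.2, 0.5], [0.2, 0.8], [0.2, 0.7], [0.2, 0.5]]
dam2 [ 0.466  -0.3862 -1.5183] [[0.2, 0.2], [0.3, 0.0], [0.2, 0.3], [0.1, 0.1]]
```

```bash
cat >> h.py <<'E'
from scipy.spatial.transform import Rotation as Ro
def tool(s=None):
    s=s or get_state(); q=s['tool_rot']; return np.array(s['position']),Ro.from_quat([q[1],q[2],q[3],q[0]])
def want(yaw):  # tool x down, tool y at world angle yaw
    y=np.array([np.cos(yaw),np.sin(yaw),0]); x=np.array([0,0,-1.]); return Ro.from_matrix(np.c_[x,y,np.cross(x,y)])
def plan(tcp,yaw,frac_rot=1):
    """print total turn (units) in tool axes, and shift in tool axes (units) before/after turning"""
    p,R=tool(); W=want(yaw); rv=(R.inv()*W).as_rotvec(); d=np.array(tcp)-p
    print('pos',p.round(4),'yaw',round(float(np.arctan2(*R.as_matrix()[1::-1,1])),3),'rot',(rv/(np.pi/2)).round(3),'shift after turn',(W.inv().apply(d)/.03).round(2),'before',(R.inv().apply(d)/.03).round(2))
E
python3 - <<'E'
from h import *
T=load('top0');S=load('side0')
a=cp((170,138),5);b=cp((210,150),5)
H=[(T,(55,10,77),a(625,88)),(T,(55,-10,77),a(625,60)),(T,(-55,-10,77),a(772,70)),(T,(-55,10,77),a(772,97)),
   (T,(285,22,20),a(312,88)),(S,(285,22,20),b(584,180)),(S,(55,10,77),b(657,336)),(S,(55,-10,77),b(682,334)),(S,(-55,10,77),b(686,460)),(S,(-55,-10,77),b(712,455))]
for sel in(H,H[:5],H[5:]):
  p,r=fit([(d,np.array(l)/1000,uv) for d,l,uv in sel],[.7,-.08,1.5]); print('hook',p.round(4),r)
p,_=fit([(d,np.array(l)/1000,uv) for d,l,uv in H],[.7,-.08,1.5])
g=p[:2]+.025*np.array([np.cos(p[2]),np.sin(p[2])]); print('grip',g)
for n,u,v in(('tank',375,190),('tank',494,190),('combL',418,345),('combR',466,340),('rackgreen',510,230),('beaker',562,240)): print(n,at(T,(u+.5)*.7-.5,(v+.5)*.7-.5,.0).round(3))
plan([*g,.25],p[2]+np.pi/2); plan([*g,.25],p[2]-np.pi/2); print(tool()[1].as_matrix().round(3))
E
```

```text
hook [ 0.7027 -0.0854  1.4843] [[0.1, 1.0], [0.7, 0.6], [1.4, 0.5], [0.9, 0.3], [1.1, 0.4], [0.1, 0.8], [0.5, 0.3], [0.0, 0.4], [0.6, 2.8], [0.1, 2.2]]
hook [ 0.7023 -0.0823  1.4853] [[0.7, 0.9], [0.2, 0.6], [0.5, 0.5], [0.1, 0.4], [0.3, 0.5]]
hook [ 0.702  -0.0909  1.4824] [[0.2, 1.7], [0.2, 0.7], [0.3, 0.7], [0.4, 1.6], [0.2, 1.1]]
grip [ 0.70482822 -0.06051022]
tank [0.805 0.094 0.   ]
tank [ 0.812 -0.227  0.   ]
combL [ 0.388 -0.029  0.   ]
combR [ 0.403 -0.152  0.   ]
rackgreen [ 0.701 -0.269  0.   ]
beaker [ 0.676 -0.408  0.   ]
pos [ 0.2264 -0.582   0.2553] yaw -1.2 rot [1.291e+00 1.000e-03 1.000e-03] shift after turn [  0.18 -14.39  18.7 ] before [  0.2  -10.42 -21.16]
pos [ 0.2264 -0.582   0.2553] yaw -1.2 rot [-0.709 -0.001  0.001] shift after turn [  0.18  14.39 -18.7 ] before [  0.2  -10.42 -21.16]
[[-0.     0.362 -0.932]
 [ 0.002 -0.932 -0.362]
 [-1.    -0.002 -0.   ]]
```

>>> arm_command --delta_rot '[[-0.1, 0, 0], [-0.1, 0, 0], [-0.1, 0, 0], [-0.1, 0, 0], [-0.1, 0, 0], [-0.1, 0, 0], [-0.11, 0, 0], [0, 0, 0], [0, 0, 0], [0, 0, 0], [0, 0, 0], [0, 0, 0]]' --translation '[[0, 0, 0], [0, 0, 0], [0, 0, 0], [0, 0, 0], [0, 0, 0], [0, 0, 0], [0, 0, 0], [0, 0.76, -1], [0, 0.76, -1], [0, 0.76, -1], [0, 0.76, -1], [0, 0.76, -1]]' --jaw '[0.6, 0.6, 0.6, 0.6, 0.6, 0.6, 0.6, 0.6, 0.6, 0.6, 0.6, 0.6]'

```text
t: 1.6
position: [0.3533, -0.4415, 0.2558]
tool_rot: [0.478, 0.521, 0.479, -0.521]
contact_force: [0.5, -0.5, 0.8]
opening: 0.601
```

>>> arm_command --delta_rot '[[0, 0, 0], [0, 0, 0], [0, 0, 0], [0, 0, 0], [0, 0, 0], [0, 0, 0], [0, 0, 0], [0, 0, 0], [0, 0, 0], [0, 0, 0], [0, 0, 0], [0, 0, 0]]' --translation '[[0, 0.76, -1], [0, 0.76, -1], [0, 0.76, -1], [0, 0.76, -1], [0, 0.76, -1], [0, 0.76, -1], [0, 0.76, -1], [0, 0.76, -1], [0, 0.76, -1], [0, 0.76, -1], [0, 0.76, -1], [0, 0.76, -1]]' --jaw '[0.6, 0.6, 0.6, 0.6, 0.6, 0.6, 0.6, 0.6, 0.6, 0.6, 0.6, 0.6]'

```text
t: 3.1
position: [0.6563, -0.1061, 0.2556]
tool_rot: [-0.478, -0.521, -0.479, 0.521]
contact_force: [-0.5, -0.9, 0.2]
opening: 0.597
```

```bash
python3 - <<'E'
from h import *
# grasp point 6mm ahead of TCP -> TCP z = 0.065+0.006
plan([.7048,-.0600,.071],1.4848-np.pi/2); s=get_state(); print(s['t'],s['contact_force'],s['opening'])
E
```

```text
pos [ 0.6563 -0.1061  0.2556] yaw -0.085 rot [ 0.001 -0.     0.001] shift after turn [ 6.15  1.48 -1.67] before [ 6.15  1.49 -1.67]
3.1 [-0.45229186 -0.88730428  0.16542945] 0.597228941476013
```

>>> arm_command --delta_rot '[[0, 0, 0], [0, 0, 0], [0, 0, 0], [0, 0, 0], [0, 0, 0], [0, 0, 0], [0, 0, 0], [0, 0, 0], [0, 0, 0]]' --translation '[[0, 0.74, -0.84], [0, 0.74, -0.83], [1, 0, 0], [1, 0, 0], [1, 0, 0], [1, 0, 0], [0.8, 0, 0], [0.7, 0, 0], [0.65, 0, 0]]' --jaw '[0.6, 0.6, 0.6, 0.6, 0.6, 0.6, 0.6, 0.6, 0.6]'

```text
t: 4.22
position: [0.7042, -0.0609, 0.0706]
tool_rot: [-0.478, -0.521, -0.478, 0.521]
contact_force: [-1.0, 0.1, 0.0]
opening: 0.596
```

>>> arm_command --delta_rot '[[0, 0, 0], [0, 0, 0], [0, 0, 0], [0, 0, 0], [0, 0, 0], [0, 0, 0]]' --translation '[[0, 0, 0], [0, 0, 0], [0, 0, 0], [0, 0, 0], [0, 0, 0], [0, 0, 0]]' --jaw '[0.1, 0.1, 0.1, 0.1, 0.1, 0.1]' --force 60

```text
t: 4.97
position: [0.7049, -0.0612, 0.0727]
tool_rot: [0.479, 0.521, 0.478, -0.52]
contact_force: [1.6, -0.4, 0.8]
opening: 0.225
```

```bash
python3 - <<'E'
from h import *
plan([.7048,-.0600,.071],1.4848-np.pi/2); s=get_state(); print(s['t'],s['contact_force'],s['opening'])
d=shot('side','s1');e=shot('top','t1')
f=lambda d,p,w,h,k:cv2.resize(d['frame'][p[1]:p[1]+h,p[0]:p[0]+w,::-1],None,fx=k,fy=k,interpolation=cv2.INTER_CUBIC)
cv2.imwrite('pics/v6.png',np.hstack([f(d,(290,140),100,130,4),f(e,(220,100),100,130,4)]))
E
```

```text
pos [ 0.7049 -0.0612  0.0727] yaw -0.085 rot [ 0.001  0.    -0.001] shift after turn [ 0.06 -0.01 -0.04] before [ 0.06 -0.01 -0.04]
4.975 [ 1.62963001 -0.36553411  0.79318451] 0.22547214438466115
```

View pics/v6.png

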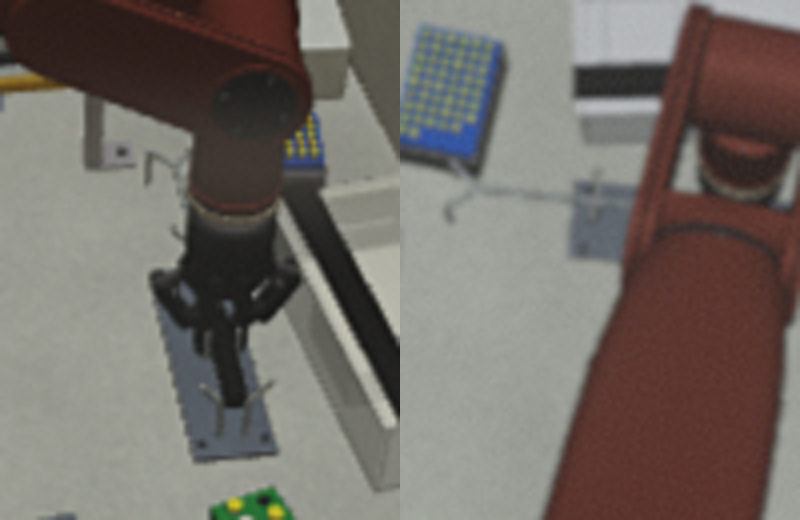

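Picture 6 shows the handle held by the fingers in the rest, with the rod and tines undisturbed. The opening reads about 19 mm, so I lift, move sideways and align.

>>> arm_command --delta_rot '[[0, 0, 0], [0, 0, 0], [0, 0, 0], [0, 0, 0], [-0.04, 0, 0], [-0.04, 0, 0], [0, 0, 0], [0, 0, 0], [0, 0, 0], [0, 0, 0], [0, 0, 0], [0, 0, 0]]' --translation '[[-0.63, 0, 0], [-0.9, 0, 0], [-0.9, 0, 0], [-0.9, 0, 0], [0, 0, 0], [0, 0, 0], [0, -0.9, 0.07], [0, -0.9, 0.07], [0, -0.9, 0.07], [0, -0.9, 0.07], [0, -0.9, 0.07], [0, -0.9, 0.07]]' --jaw '[0.1, 0.1, 0.1, 0.1, 0.1, 0.1, 0.1, 0.1, 0.1, 0.1, 0.1, 0.1]'

```text
t: 6.58
position: [0.5416, -0.0801, 0.1722]
tool_rot: [0.51, 0.489, 0.51, -0.49]
contact_force: [-0.0, 0.2, -1.2]
opening: 0.226
```

>>> arm_command --delta_rot '[[0, 0, 0], [0, 0, 0], [0, 0, 0], [0, 0, 0]]' --translation '[[0.9, 0, 0], [0.9, 0, 0], [0.93, 0, 0], [0, 0, 0]]' --jaw '[0.1, 0.1, 0.1, 0.1]'

```text
t: 7.08
position: [0.5406, -0.0795, 0.0879]
tool_rot: [0.508, 0.489, 0.512, -0.491]
contact_force: [-0.6, 0.8, -1.1]
opening: 0.224
```

```bash
python3 - <<'E'
from h import *
plan([.535,.145,.0887],1.61-np.pi/2); s=get_state(); print(s['t'],s['contact_force'],s['opening'])
d=shot('side','s2');e=shot('top','t2')
f=lambda d,p,w,h,k:cv2.resize(d['frame'][p[1]:p[1]+h,p[0]:p[0]+w,::-1],None,fx=k,fy=k,interpolation=cv2.INTER_CUBIC)
cv2.imwrite('pics/v7.png',np.hstack([f(d,(230,140),100,150,4),f(e,(170,120),100,150,4)]))
p,R=tool()
yaw=np.arctan2(*R.as_matrix()[1::-1,1])+np.pi/2; c,sn=np.cos(yaw),np.sin(yaw)
for l in(22,-22):
  q=[p[0]+.26*c-l/1e3*sn,p[1]+.26*sn+l/1e3*c,.038]; print(l,np.round(q,3),'side',((proj(d,q)-(230,140)+.5)*4).round(),'top',((proj(e,q)-(170,120)+.5)*4+[400,0]).round())
E
```

```text
pos [ 0.5406 -0.0795  0.0879] yaw 0.041 rot [ 0.001 -0.001  0.004] shift after turn [-0.03  0.11 -7.48] before [-0.01  0.12 -7.48]
7.075 [-0.64259607  0.84101132 -1.10833147] 0.2241462203557131
22 [0.51  0.179 0.038] side [198. 215.] top [668. 345.]
-22 [0.554 0.18  0.038] side [242. 208.] top [668. 297.]
```

View pics/v7.png

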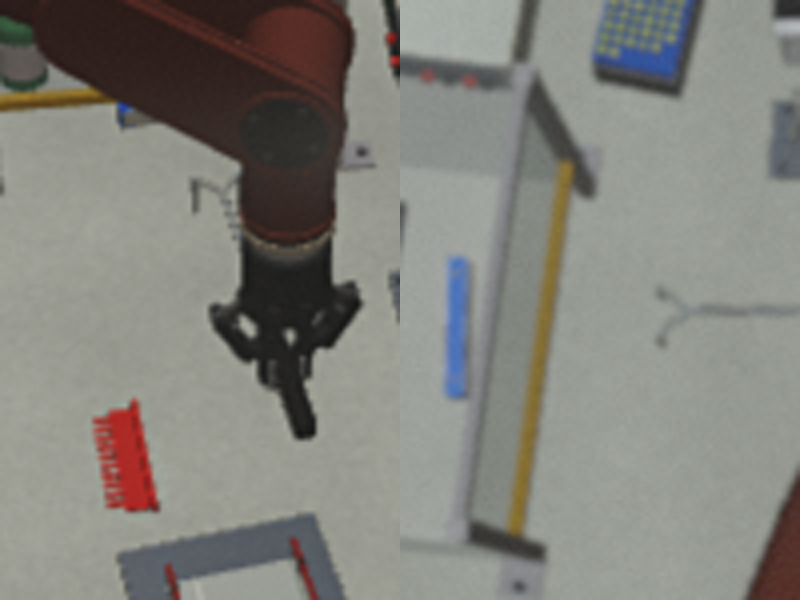

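Picture 7 shows the tines level, at top (660,290) and (660,345), within about 5 mm of my prediction and in line with the dam at (457,327). Now I insert the hook over the dam.

>>> arm_command --delta_rot '[[0, 0, 0], [0, 0, 0], [0, 0, 0], [0, 0, 0], [0, 0, 0], [0, 0, 0], [0, 0, 0], [0, 0, 0], [0, 0, 0], [0, 0, 0], [0, 0, 0]]' --translation '[[0, 0, -0.8], [0, 0.02, -0.8], [0, 0.02, -0.8], [0, 0.02, -0.8], [0, 0.02, -0.8], [0, 0.02, -0.8], [0, 0, -0.8], [0, 0, -0.8], [0, 0, -0.7], [0, 0, -0.4], [0, 0, 0]]' --jaw '[0.1, 0.1, 0.1, 0.1, 0.1, 0.1, 0.1, 0.1, 0.1, 0.1, 0.1]'

```text
t: 8.55
position: [0.5373, 0.1453, 0.0909]
tool_rot: [0.511, 0.49, 0.51, -0.489]
contact_force: [-0.3, -0.3, -2.7]
opening: 0.219
```

```bash
python3 - <<'E'
from h import *
plan([.535,.145,.0887],1.61-np.pi/2); s=get_state(); print(s['t'],s['contact_force'],s['opening'])
d=shot('side','s3');e=shot('top','t3')
f=lambda d,p,w,h,k:cv2.resize(d['frame'][p[1]:p[1]+h,p[0]:p[0]+w,::-1],None,fx=k,fy=k,interpolation=cv2.INTER_CUBIC)
cv2.imwrite('pics/v8.png',np.hstack([f(d,(220,110),80,110,5),f(e,(160,150),80,110,5)]))
E
```

```text
pos [0.5373 0.1453 0.0909] yaw 0.042 rot [ 0.002 -0.    -0.001] shift after turn [ 0.07 -0.08  0.01] before [ 0.07 -0.08  0.01]
8.55 [-0.30743879 -0.3063823  -2.71897016] 0.21901763442077155
```

View pics/v8.png

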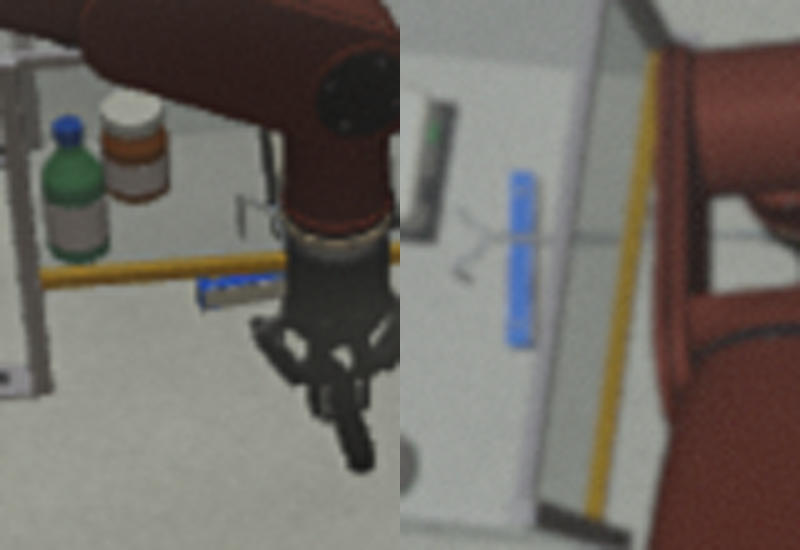

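Picture 8 shows the rod passing over the dam at its middle, with the tines at top (463,210–275). They are about 20 mm behind the dam and clear of the mixer, and the forearm is clear of the hood. I lower the hook and pull.

>>> arm_command --delta_rot '[[0, 0, 0], [0, 0, 0], [0, 0, 0], [0, 0, 0], [0, 0, 0], [0, 0, 0], [0, 0, 0], [0, 0, 0], [0, 0, 0]]' --translation '[[0.4, 0, 0], [0.4, 0, 0], [0.3, 0, 0], [0, 0, 0.3], [0, 0, 0.3], [0, 0, 0.3], [0, 0, 0.4], [0, 0, 0.4], [0, 0, 0.4]]' --jaw '[0.1, 0.1, 0.1, 0.1, 0.1, 0.1, 0.1, 0.1, 0.1]'

```text
t: 9.78
position: [0.5395, 0.0809, 0.057]
tool_rot: [0.51, 0.49, 0.51, -0.49]
contact_force: [-0.2, 0.7, -1.5]
opening: 0.223
```

```bash
cat >> h.py <<'E'
def blue(d,box,z=.025):
    """oriented rect of the blue blob in box (u0,v0,u1,v1): centre and long axis at height z"""
    u0,v0,u1,v1=box; f=d['frame'][v0:v1,u0:u1]; h=cv2.cvtColor(f,cv2.COLOR_RGB2HSV)
    m=cv2.inRange(h,(100,110,70),(125,255,255)); n,l,st,ce=cv2.connectedComponentsWithStats(m); out=[]
    for i in range(1,n):
        if st[i,4]<40: continue
        v,u=np.nonzero(l==i); P=np.array([at(d,a+u0,b+v0,z)[:2] for a,b in zip(u,v)],np.float32); (c,wh,a)=cv2.minAreaRect(P)
        C=np.cov((P-P.mean(0)).T); w,V=np.linalg.eigh(C); ax=V[:,1]
        out.append((st[i,4],P.mean(0).round(4),np.round(c,4),np.round(wh,3),round(float(np.arctan2(-ax[0],ax[1])%np.pi),3)))
    return out
E
python3 - <<'E'
from h import *
plan([.535,.145,.0887],1.61-np.pi/2); s=get_state(); print(s['t'],s['contact_force'],s['opening'])
print(blue(load('top0'),(170,170,330,260)))
e=shot('top','t4'); print(blue(e,(170,170,330,260)))
E
```

```text
pos [0.5395 0.0809 0.057 ] yaw 0.041 rot [ 0.001 -0.    -0.   ] shift after turn [-1.06 -0.07 -2.14] before [-1.06 -0.06 -2.14]
9.775 [-0.23699283  0.67294369 -1.49211965] 0.22291808782385225
[(np.int32(115), array([0.5221, 0.3748], dtype=float32), array([0.5249, 0.3753]), array([0.124, 0.011]), 1.606)]
[(np.int32(64), array([0.4928, 0.3292], dtype=float32), array([0.4937, 0.3294]), array([0.06 , 0.011]), 1.599)]
```

>>> arm_command --delta_rot '[[0, 0, 0], [0, 0, 0], [0, 0, 0], [0, 0, 0], [0, 0, 0], [0, 0, 0], [0, 0, 0], [0, 0, 0], [0, 0, 0], [0, 0, 0], [0, 0, 0], [0, 0, 0]]' --translation '[[0, 0, 0.5], [0, 0, 0.5], [0, 0, 0.5], [0, 0, 0.55], [0, 0, 0.55], [0, 0, 0.55], [0, 0, 0.55], [0, 0, 0.55], [0, 0, 0.55], [0, 0, 0.55], [0, 0, 0.5], [0, 0, 0.4]]' --jaw '[0.1, 0.1, 0.1, 0.1, 0.1, 0.1, 0.1, 0.1, 0.1, 0.1, 0.1, 0.1]'

```text
t: 11.32
position: [0.547, -0.1066, 0.0568]
tool_rot: [0.51, 0.49, 0.51, -0.49]
contact_force: [0.4, 0.7, -1.9]
opening: 0.223
```

```bash
python3 - <<'E'
from h import *
plan([.535,.145,.0887],1.61-np.pi/2); s=get_state(); print(s['t'],s['contact_force'],s['opening'])
e=shot('top','t5'); print(blue(e,(170,170,330,260)))
d=shot('side','s5'); print(blue(d,(230,170,370,260),.025))
E
```

```text
pos [ 0.547  -0.1066  0.0568] yaw 0.041 rot [ 0.001 -0.    -0.   ] shift after turn [-1.06 -0.07 -8.4 ] before [-1.06 -0.06 -8.4 ]
11.325 [ 0.36194823  0.67284799 -1.93500789] 0.2234054642894948
[(np.int32(43), array([0.5768, 0.1451], dtype=float32), array([0.5764, 0.1453]), array([0.038, 0.011]), 1.628), (np.int32(63), array([0.4991, 0.1423], dtype=float32), array([0.5012, 0.1427]), array([0.06 , 0.011]), 1.579)]
[(np.int32(67), array([0.8015, 0.2317], dtype=float32), array([0.8118, 0.2216]), array([0.054, 0.118]), 0.907), (np.int32(54), array([0.5052, 0.1416], dtype=float32), array([0.5052, 0.1416]), array([0.07 , 0.016]), 1.631)]
```

>>> arm_command --delta_rot '[[0, 0, 0], [0, 0, 0], [0, 0, 0], [0, 0, 0], [0, 0, 0], [0, 0, 0], [0, 0, 0], [0, 0, 0], [0, 0, 0], [0, 0, 0], [0, 0, 0]]' --translation '[[0, 0, -0.4], [-0.5, 0, 0], [-1, 0, 0], [-1, 0, 0], [-1, 0, 0], [-0.4, 0.88, -0.15], [0, 0.88, -0.15], [0, 0.88, -0.15], [0, 0.88, -0.15], [0, 0.88, -0.15], [0, 0.88, -0.15]]' --jaw '[0.1, 0.1, 0.1, 0.1, 0.1, 0.1, 0.1, 0.1, 0.1, 0.1, 0.1]'

```text
t: 12.8
position: [0.7046, -0.059, 0.175]
tool_rot: [0.511, 0.489, 0.51, -0.489]
contact_force: [0.2, 0.3, -1.6]
opening: 0.225
```

>>> arm_command --delta_rot '[[0.04, 0, 0], [0.04, 0, 0], [0, 0, 0], [0, 0, 0]]' --translation '[[0, 0, 0], [0, 0, 0], [0, 0, 0], [0, 0, 0]]' --jaw '[0.1, 0.1, 0.1, 0.1]'

```text
t: 13.3
position: [0.7037, -0.0596, 0.1745]
tool_rot: [0.479, 0.52, 0.479, -0.52]
contact_force: [-0.3, 1.0, -2.2]
opening: 0.224
```

```bash
python3 - <<'E'
from h import *
plan([.7049,-.0612,.0727],-.085); s=get_state(); print(s['t'],s['contact_force'],s['opening'])
e=shot('top','t6'); print(blue(e,(170,170,330,260)))
E
```

```text
pos [ 0.7037 -0.0596  0.1745] yaw -0.083 rot [ 0.001  0.    -0.   ] shift after turn [3.39 0.04 0.05] before [3.39 0.04 0.05]
13.3 [-0.3263486   1.02492507 -2.16964711] 0.22412093417549012
[(np.int32(148), array([0.53  , 0.1427], dtype=float32), array([0.5334, 0.1419]), array([0.124, 0.015]), 1.626)]
```

>>> arm_command --delta_rot '[[0, 0, 0], [0, 0, 0], [0, 0, 0], [0, 0, 0], [0, 0, 0], [0, 0, 0], [0, 0, 0]]' --translation '[[0.6, 0.04, 0.05], [0.6, 0, 0], [0.6, 0, 0], [0.6, 0, 0], [0.5, 0, 0], [0.35, 0, 0], [0, 0, 0]]' --jaw '[0.1, 0.1, 0.1, 0.1, 0.1, 0.1, 0.1]'

```text
t: 14.22
position: [0.7044, -0.0617, 0.0754]
tool_rot: [-0.478, -0.521, -0.479, 0.521]
contact_force: [0.3, 0.5, -1.4]
opening: 0.222
```

```bash
python3 - <<'E'
from h import *
plan([.7049,-.0612,.0727],-.085); s=get_state(); print(s['t'],s['contact_force'],s['ft_torque'],s['opening'])
E
```

```text
pos [ 0.7044 -0.0617  0.0754] yaw -0.085 rot [ 0.    -0.     0.001] shift after turn [ 0.09  0.01 -0.02] before [ 0.09  0.01 -0.02]
14.225 [ 0.2550277   0.48101589 -1.42548854] [-0.10552973 -0.00280963  0.03524488] 0.2217660250361406
```

>>> arm_command --delta_rot '[[0, 0, 0], [0, 0, 0]]' --translation '[[0.08, 0, 0], [0, 0, 0]]' --jaw '[0.1, 0.1]'

```text
t: 14.48
position: [0.7051, -0.0617, 0.0745]
tool_rot: [0.479, 0.521, 0.478, -0.521]
contact_force: [0.1, 0.4, -0.6]
opening: 0.222
```

```bash
python3 - <<'E'
from h import *
plan([.7049,-.0612,.0727],-.085); s=get_state(); print(s['t'],s['contact_force'],s['ft_torque'],s['opening'])
E
```

```text
pos [ 0.7051 -0.0617  0.0745] yaw -0.085 rot [ 0.  0. -0.] shift after turn [ 0.06 -0.01 -0.02] before [ 0.06 -0.01 -0.02]
14.475 [ 0.13453659  0.35313702 -0.58244371] [-0.08498218 -0.00576378 -0.05100853] 0.22193486588640468
```

>>> arm_command --delta_rot '[[0, 0, 0], [0, 0, 0], [0, 0, 0], [0, 0, 0], [0, 0, 0], [0, 0, 0]]' --translation '[[0.05, 0, 0], [0, 0, 0], [0, 0, 0], [0, 0, 0], [0, 0, 0], [0, 0, 0]]' --jaw '[0.1, 0.1, 0.35, 0.6, 0.6, 0.6]'

```text
t: 15.22
position: [0.7048, -0.0617, 0.0724]
tool_rot: [0.478, 0.521, 0.478, -0.521]
contact_force: [0.1, -0.3, 0.1]
opening: 0.594
```

>>> arm_command --delta_rot '[[0, 0, 0], [0, 0, 0], [0, 0, 0], [0, 0, 0], [0, 0, 0]]' --translation '[[-0.5, 0, 0], [-1, 0, 0], [-1, 0, 0], [-1, 0, 0], [-1, 0, 0]]' --jaw '[0.6, 0.6, 0.6, 0.6, 0.6]'

```text
t: 15.85
position: [0.705, -0.0618, 0.2099]
tool_rot: [0.479, 0.521, 0.478, -0.52]
contact_force: [-0.2, 0.6, 0.2]
opening: 0.601
```

```bash
python3 - <<'E'
from h import *
s=get_state(); print(s['t'],s['contact_force'],s['opening'])
e=shot('top','t7'); d=shot('side','s7'); print(blue(e,(170,170,330,260)),blue(d,(230,170,340,260)))
# dam pick: TCP 6mm above grasp point; tool y across dam => yaw 1.6 or -1.54
plan([.535,.143,.15],1.615); plan([.535,.143,.15],1.615-np.pi)
f=lambda d,p,w,h,k:cv2.resize(d['frame'][p[1]:p[1]+h,p[0]:p[0]+w,::-1],None,fx=k,fy=k,interpolation=cv2.INTER_CUBIC)
cv2.imwrite('pics/v9.png',np.hstack([f(d,(240,150),130,150,4),f(e,(220,120),70,150,4)]))
E
```

```text
15.85 [-0.1857919   0.64313926  0.15345706] 0.6005834525556157
[(np.int32(148), array([0.53  , 0.1427], dtype=float32), array([0.5334, 0.1419]), array([0.124, 0.015]), 1.626)] [(np.int32(97), array([0.5349, 0.1424], dtype=float32), array([0.5347, 0.1427]), array([0.129, 0.016]), 1.606)]
pos [ 0.7074 -0.0622  0.214 ] yaw -0.085 rot [-1.082  0.006 -0.004] shift after turn [ 2.13  7.09 -5.44] before [ 2.07 -6.32 -6.33]
pos [ 0.7074 -0.0622  0.214 ] yaw -0.085 rot [ 0.918 -0.004 -0.005] shift after turn [ 2.13 -7.09  5.44] before [ 2.07 -6.32 -6.33]
```

View pics/v9.png

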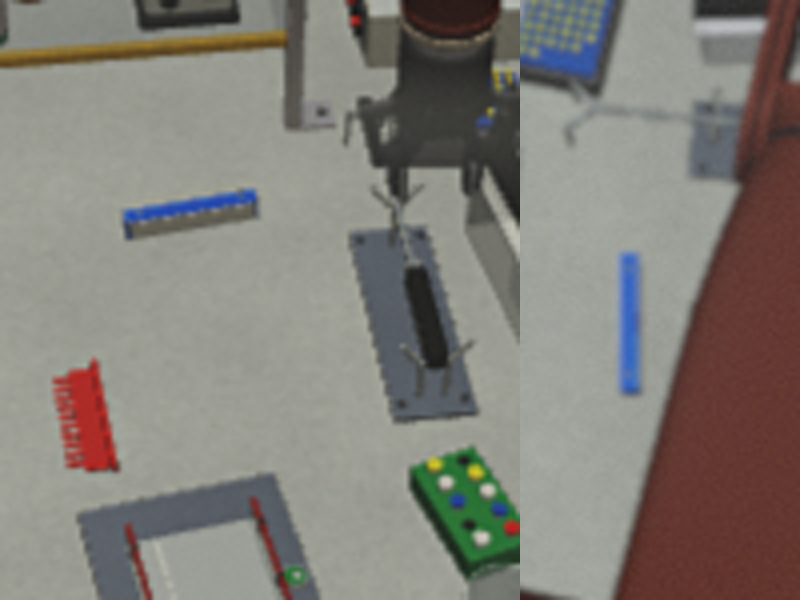

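Picture 9 shows the hook lying in saddle and V as before, with the dam standing clear at side (190,215), world about (0.5345, 0.1425), some 12 cm out from the panel. Next I fetch the dam.

>>> arm_command --delta_rot '[[0.1, 0, 0], [0.1, 0, 0], [0.1, 0, 0], [0.1, 0, 0], [0.1, 0, 0], [0.1, 0, 0], [0.1, 0, 0], [0.1, 0, 0], [0.1, 0, 0], [0.018, 0, 0]]' --translation '[[0, 0, 0], [0, 0, 0], [0, 0, 0], [0, 0, 0], [0, 0, 0], [0, 0, 0], [0, 0, 0], [0, 0, 0], [0, 0, 0], [0, 0, 0]]' --jaw '[0.6, 0.6, 0.6, 0.6, 0.6, 0.6, 0.6, 0.6, 0.6, 0.6]'

```text
t: 17.2
position: [0.7045, -0.0617, 0.207]
tool_rot: [-0.015, -0.707, -0.016, 0.707]
contact_force: [-0.0, 0.1, 0.1]
opening: 0.595
```

>>> arm_command --delta_rot '[[0, 0, 0], [0, 0, 0], [0, 0, 0], [0, 0, 0], [0, 0, 0], [0, 0, 0], [0, 0, 0], [0, 0, 0], [0, 0, 0]]' --translation '[[0, -0.88, 0.68], [0, -0.88, 0.68], [0.3, -0.88, 0.68], [0.3, -0.88, 0.68], [0.3, -0.88, 0.68], [0.3, -0.88, 0.68], [0.3, -0.88, 0.68], [0.3, -0.88, 0.68], [0, 0, 0]]' --jaw '[0.6, 0.6, 0.6, 0.6, 0.6, 0.6, 0.6, 0.6, 0.6]'

```text
t: 18.32
position: [0.5303, 0.1435, 0.1523]
tool_rot: [-0.017, -0.706, -0.017, 0.708]
contact_force: [0.1, 0.3, 0.6]
opening: 0.6
```

```bash
python3 - <<'E'
from h import *
s=get_state(); print(s['t'],s['contact_force'],s['opening'])
plan([.5345,.1425,.036],1.612-np.pi)
E
```

```text
18.325 [0.13456826 0.2962793  0.58713763] 0.5998578922856902
pos [0.5303 0.1435 0.1523] yaw -1.522 rot [0.005 0.002 0.   ] shift after turn [ 3.88  0.04 -0.14] before [ 3.88  0.04 -0.15]
```

>>> arm_command --delta_rot '[[0.005, 0, 0], [0, 0, 0], [0, 0, 0], [0, 0, 0], [0, 0, 0], [0, 0, 0]]' --translation '[[0, 0.04, -0.13], [1, 0, 0], [1, 0, 0], [1, 0, 0], [0.6, 0, 0], [0.28, 0, 0]]' --jaw '[0.6, 0.6, 0.6, 0.6, 0.6, 0.6]'

```text
t: 19.08
position: [0.5367, 0.1405, 0.0362]
tool_rot: [-0.013, -0.707, -0.013, 0.707]
contact_force: [0.6, 0.4, 0.6]
opening: 0.602
```

>>> arm_command --delta_rot '[[0, 0, 0], [0, 0, 0], [0, 0, 0], [0, 0, 0], [0, 0, 0], [0, 0, 0]]' --translation '[[0, 0, 0], [0, 0, 0], [0, 0, 0], [0, 0, 0], [0, 0, 0], [0, 0, 0]]' --jaw '[0.1, 0.1, 0.1, 0.1, 0.1, 0.1]' --force 50

```text
t: 19.82
position: [0.5374, 0.1412, 0.0382]
tool_rot: [0.013, 0.708, 0.013, -0.706]
contact_force: [-0.3, -0.4, 6.3]
opening: 0.217
```

```bash
python3 - <<'E'
from h import *
s=get_state(); print(s['t'],s['contact_force'],s['opening'])
plan([.5345,.1425,.036],1.612-np.pi)
d=shot('side','s8'); print(blue(d,(230,170,340,260)))
# rel: dam offset along tool z from TCP kept; go to pre-place
plan([.4572,-.2336,.15],-1.519)
E
```

```text
19.825 [-0.29715454 -0.43384732  6.28329135] 0.21746940717487748
pos [0.5374 0.1412 0.0382] yaw -1.534 rot [-0.003 -0.001  0.   ] shift after turn [ 0.07 -0.05  0.09] before [ 0.07 -0.05  0.09]
[(np.int32(45), array([0.5014, 0.1413], dtype=float32), array([0.5   , 0.1419]), array([0.057, 0.017]), 1.627)]
pos [0.5374 0.1412 0.0383] yaw -1.534 rot [-0.01  -0.001  0.   ] shift after turn [-3.72 12.34  3.32] before [-3.73 12.39  3.12]
```

>>> arm_command --delta_rot '[[0, 0, 0], [0, 0, 0], [0, 0, 0], [0, 0, 0], [-0.01, 0, 0], [0, 0, 0], [0, 0, 0], [0, 0, 0], [0, 0, 0], [0, 0, 0]]' --translation '[[-0.5, 0, 0], [-1, 0, 0], [-1, 0, 0], [-0.9, 0, 0], [0, 0.95, 0.25], [0, 0.95, 0.25], [0, 0.95, 0.25], [0, 0.95, 0.25], [0, 0.95, 0.25], [0, 0.95, 0.25]]' --jaw '[0.1, 0.1, 0.1, 0.1, 0.1, 0.1, 0.1, 0.1, 0.1, 0.1]'

```text
t: 21.12
position: [0.4992, -0.0327, 0.1394]
tool_rot: [-0.018, -0.707, -0.018, 0.707]
contact_force: [-0.0, 0.1, -1.8]
opening: 0.217
```

>>> arm_command --delta_rot '[[0, 0, 0], [0, 0, 0], [0, 0, 0], [0, 0, 0], [0, 0, 0], [0, 0, 0], [0, 0, 0], [0, 0, 0], [0, 0, 0]]' --translation '[[0, 0.95, 0.25], [0, 0.95, 0.25], [0, 0.95, 0.25], [0, 0.95, 0.25], [0, 0.95, 0.25], [0, 0.95, 0.25], [0, 0.9, 0.25], [0, 0, 0], [0, 0, 0]]' --jaw '[0.1, 0.1, 0.1, 0.1, 0.1, 0.1, 0.1, 0.1, 0.1]'

```text
t: 22.25
position: [0.4575, -0.2318, 0.139]
tool_rot: [-0.018, -0.707, -0.018, 0.707]
contact_force: [0.2, 0.5, -2.3]
opening: 0.214
```

```bash
python3 - <<'E'
from h import *
s=get_state(); print(s['t'],s['contact_force'],s['opening'])
plan([.46,-.2336,.076],-1.519)
d=shot('side','s9');e=shot('top','t9'); 
plan([.46,-.2336,.076],-1.519)
print(blue(e,(320,180,420,260),.06+.065),blue(d,(230,240,360,340),.125))
f=lambda d,p,w,h,k:cv2.resize(d['frame'][p[1]:p[1]+h,p[0]:p[0]+w,::-1],None,fx=k,fy=k,interpolation=cv2.INTER_CUBIC)
cv2.imwrite('pics/v10.png',np.hstack([f(d,(240,220),100,130,4),f(e,(320,160),100,130,4)]))
E
```

```text
22.25 [ 0.19454065  0.46607454 -2.28097654] 0.21442498662171716
pos [ 0.4575 -0.2318  0.139 ] yaw -1.519 rot [-0.  0.  0.] shift after turn [ 2.1   0.06 -0.08] before [ 2.1   0.07 -0.08]
pos [ 0.4577 -0.2315  0.139 ] yaw -1.518 rot [0.001 0.    0.   ] shift after turn [ 2.1   0.08 -0.07] before [ 2.1   0.08 -0.07]
[(np.int32(93), array([ 0.4264, -0.3705], dtype=float32), array([ 0.4285, -0.37  ]), array([0.069, 0.016]), 1.592), (np.int32(54), array([ 0.4282, -0.2308], dtype=float32), array([ 0.4275, -0.2302]), array([0.014, 0.044]), 1.698)] [(np.int32(44), array([ 0.5022, -0.228 ], dtype=float32), array([ 0.501 , -0.2276]), array([0.037, 0.016]), 1.598), (np.int32(72), array([ 0.4199, -0.2317], dtype=float32), array([ 0.4213, -0.2316]), array([0.061, 0.018]), 1.656), (np.int32(194), array([ 0.4556, -0.4308], dtype=float32), array([ 0.4562, -0.4304]), array([0.125, 0.021]), 1.632)]
```

View pics/v10.png

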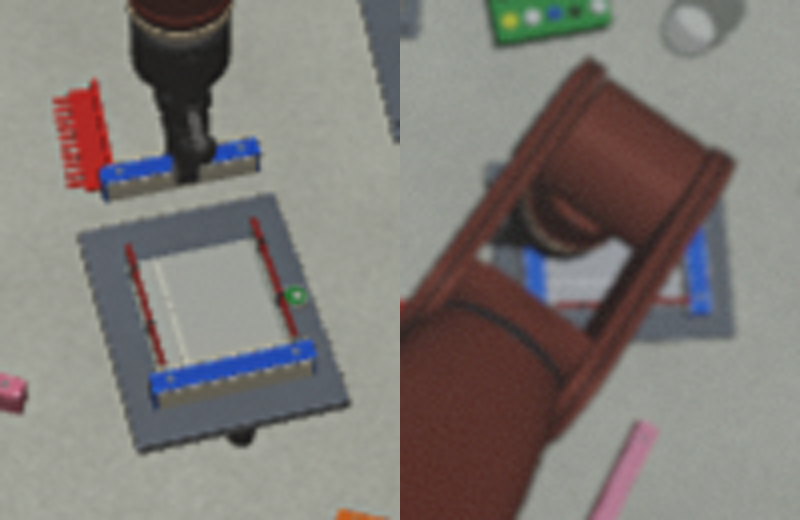

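Picture 10 shows the dam held square and level short of the open end, at side (100–260, 142–200), with dam2 in place. I cross-check the lateral centring from the side view.

```bash
python3 - <<'E'
from h import *
d=load('s9'); b=cp((240,220),4)
R=[(d,(-.06,.055,.065),b(129,245)),(d,(.06,.055,.065),b(164,366)),(d,(.06,-.055,.065),b(296,340)),(d,(-.06,-.055,.065),b(254,219))]
R=[(q,(l[0],-l[1],l[2]),uv) for q,l,uv in R]
print('tray side',*fit(R,[.46,-.315,-1.52]))
print('dam2 side',blue(d,(230,240,360,340),.06)[-1])
E
```

```text
tray side [ 0.46290451 -0.31707154 -1.5170742 ] [[0.8, 0.3], [0.8, 0.2], [0.7, 0.7], [0.9, 0.1]]
dam2 side (np.int32(194), array([ 0.4652, -0.3865], dtype=float32), array([ 0.4658, -0.3861]), array([0.132, 0.022]), 1.632)
```

>>> arm_command --delta_rot '[[0, 0, 0], [0, 0, 0], [0, 0, 0], [0, 0, 0], [0, 0, 0]]' --translation '[[0.8, 0, -0.08], [0.8, 0, 0], [0.4, 0, 0], [0.15, 0, 0], [0, 0, 0]]' --jaw '[0.1, 0.1, 0.1, 0.1, 0.1]'

```text
t: 22.98
position: [0.4604, -0.2322, 0.0748]
tool_rot: [0.019, 0.707, 0.018, -0.707]
contact_force: [-0.2, -0.7, -2.2]
opening: 0.217
```

>>> arm_command --delta_rot '[[0, 0, 0], [0, 0, 0], [0, 0, 0]]' --translation '[[0.05, 0, 0], [0, 0, 0], [0, 0, 0]]' --jaw '[0.1, 0.1, 0.1]'

```text
t: 23.35
position: [0.4603, -0.2324, 0.0734]
tool_rot: [0.018, 0.707, 0.018, -0.707]
contact_force: [0.3, -0.5, -1.5]
opening: 0.219
```

>>> arm_command --delta_rot '[[0, 0, 0], [0, 0, 0], [0, 0, 0], [0, 0, 0]]' --translation '[[0, 0.15, 0], [0, 0.15, 0], [0, 0.05, 0], [0, 0, 0]]' --jaw '[0.1, 0.1, 0.1, 0.1]'

```text
t: 23.85
position: [0.4608, -0.2433, 0.0732]
tool_rot: [0.018, 0.707, 0.018, -0.707]
contact_force: [-0.3, -0.8, 1.0]
opening: 0.218
```

>>> arm_command --delta_rot '[[0, 0, 0], [0, 0, 0], [0, 0, 0]]' --translation '[[0.03, 0.05, 0], [0, 0, 0], [0, 0, 0]]' --jaw '[0.1, 0.1, 0.1]'

```text
t: 24.22
position: [0.461, -0.2436, 0.0732]
tool_rot: [0.018, 0.707, 0.019, -0.707]
contact_force: [-3.5, 5.6, 10.3]
opening: 0.217
```

>>> arm_command --delta_rot '[[0, 0, 0], [0, 0, 0], [0, 0, 0]]' --translation '[[-0.04, 0, 0], [0, 0.04, 0], [0, 0, 0]]' --jaw '[0.1, 0.1, 0.1]'

```text
t: 24.6
position: [0.4608, -0.2455, 0.0733]
tool_rot: [-0.018, -0.707, -0.018, 0.707]
contact_force: [-0.6, 1.4, 1.4]
opening: 0.218
```

>>> arm_command --delta_rot '[[0, 0, 0], [0, 0, 0], [0, 0, 0]]' --translation '[[0, 0.05, 0], [0, 0, 0], [0, 0, 0]]' --jaw '[0.1, 0.1, 0.1]'

```text
t: 24.98
position: [0.4609, -0.2472, 0.0733]
tool_rot: [0.018, 0.707, 0.018, -0.707]
contact_force: [0.4, -0.1, 0.1]
opening: 0.219
```

>>> arm_command --delta_rot '[[0, 0, 0], [0, 0, 0], [0, 0, 0]]' --translation '[[0, 0.05, 0], [0, 0, 0], [0, 0, 0]]' --jaw '[0.1, 0.1, 0.1]'

```text
t: 25.35
position: [0.4609, -0.2475, 0.0733]
tool_rot: [-0.018, -0.707, -0.019, 0.707]
contact_force: [0.2, 4.6, 3.0]
opening: 0.215
```

>>> arm_command --delta_rot '[[0, 0, 0], [0, 0, 0], [0, 0, 0]]' --translation '[[0, 0.05, 0], [0, 0, 0], [0, 0, 0]]' --jaw '[0.1, 0.1, 0.1]'

```text
t: 25.72
position: [0.4608, -0.2478, 0.0733]
tool_rot: [-0.017, -0.707, -0.02, 0.707]
contact_force: [-1.0, 11.1, 7.4]
opening: 0.215
```

>>> arm_command --delta_rot '[[0, 0, 0], [0, 0, 0], [0, 0, 0], [0, 0, 0], [0, 0, 0], [0, 0, 0]]' --translation '[[-0.01, -0.03, 0], [0, 0, 0], [0, 0, 0], [0, 0, 0], [0, 0, 0], [0, 0, 0]]' --jaw '[0.1, 0.1, 0.26, 0.32, 0.45, 0.45]'

```text
t: 26.48
position: [0.461, -0.2494, 0.0737]
tool_rot: [0.018, 0.707, 0.018, -0.707]
contact_force: [-0.3, -0.3, -0.6]
opening: 0.452
```

>>> arm_command --delta_rot '[[0, 0, 0], [0, 0, 0], [0, 0, 0], [0, 0, 0], [0, 0, 0], [0, 0, 0], [0, 0, 0], [0, 0, 0], [0, 0, 0], [0, 0, 0], [0, 0, 0], [0, 0, 0]]' --translation '[[-0.4, 0, 0], [-0.8, 0, 0], [-1, 0, 0], [-1, 0, 0], [-1, -0.5, 0], [0, -1, 0], [0, -1, 0], [0, -1, 0], [0, -1, 0], [0, -1, 0], [0, -1, 0], [0, 0, 0]]' --jaw '[0.45, 0.45, 0.45, 0.45, 0.45, 0.45, 0.45, 0.45, 0.45, 0.45, 0.45, 0.45]'

```text
t: 27.98
position: [0.4509, -0.053, 0.2005]
tool_rot: [0.019, 0.707, 0.019, -0.706]
contact_force: [-0.3, -0.2, 0.6]
opening: 0.45
```

```bash
python3 - <<'E'
from h import *
s=get_state(); print(s['t'],s['position'],s['contact_force'],s['opening'])
d=shot('side','s10');e=shot('top','t10')
for q,box in((e,(320,180,420,260)),(d,(230,240,360,340))): print(*blue(q,box,.06),sep='\n')
f=lambda d,p,w,h,k:cv2.resize(d['frame'][p[1]:p[1]+h,p[0]:p[0]+w,::-1],None,fx=k,fy=k,interpolation=cv2.INTER_CUBIC)
cv2.imwrite('pics/v11.png',np.hstack([f(d,(250,250),80,100,5),f(e,(330,180),80,100,5)]))
E
```

```text
27.975 [ 0.45086467 -0.05298429  0.20046914] [-0.33138426 -0.19028641  0.59165526] 0.4502853279261577
(np.int32(176), array([ 0.4659, -0.3863], dtype=float32), array([ 0.4664, -0.3863]), array([0.13 , 0.017]), 1.629)
(np.int32(160), array([ 0.4578, -0.2452], dtype=float32), array([ 0.4565, -0.2452]), array([0.13 , 0.015]), 1.621)
(np.int32(168), array([ 0.4567, -0.2459], dtype=float32), array([ 0.4573, -0.2461]), array([0.131, 0.024]), 1.64)
(np.int32(193), array([ 0.4656, -0.3865], dtype=float32), array([ 0.4659, -0.3865]), array([0.132, 0.021]), 1.634)
```

View pics/v11.png

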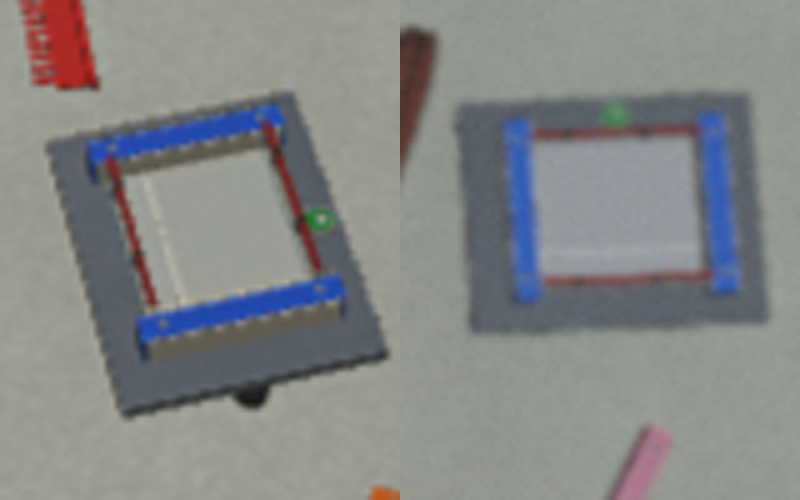

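Picture 11 shows the dam against the open end of the tray, overlapping both red walls evenly. The two dams measure 141 mm apart (140 is ideal) and about 1.4 mm off in line. I hand in.

```bash
python3 -c "
from h import *
print(hand_in())"
```

```text
the job is handed in; nothing more can be done
None
```

The job is done and handed in at about 28 s. I drew the dam out from under the guard with the hook alone, to about 12 cm in front of the panel. I then laid the hook back in its rest and stood the dam against the open end of the casting tray.

- **Hook:** it lies in the saddle and wire V as it did at first. I checked this by eye in both views and did not measure it again.
- **Dam at the tray:** I slid it in until it met the tray end with about 11 N, then released it. The two dams measure about 141 mm apart, where 140 mm would be exactly flush. The dam is about 1.4 mm off dam2 in line and parallel to about 0.01 rad. The camera calibration is good to about 2 mm, so a gap of about 1 mm cannot be ruled out.
- **Force readings:** nothing read above about 11 N during the moves. At one point while sliding the dam in, the readings rose to about 10 N because it was pressing on the platform. I raised it slightly and carried on.
- **Guard and other items:** I saw no contact with the guard. The bystanders I could see in the last crops, taken around the tray, looked unmoved, but I did not measure them.

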